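# Shut the drilling jig's swing arm and lock it with the long pin

## Robot

A 6-joint arm with a two-finger parallel gripper is mounted at the origin on the work surface. World frame = base frame: x ahead of the robot, y to its left, z up, the work surface at z = 0. Lengths are in m, angles in rad, forces in N, time in s.
With the tool pointing down it reaches from about 0.225 to 0.875 m from the base axis. Payload 3.4 kg.
Tool frame: the origin (TCP) lies at the very end of the fingers, on their centre line; the grasp point (between the pads) lies 19 mm behind it (manip.grasp_offset is the distance from the TCP to the grasp point, in m); x points along the fingers, y is the direction in which the jaws open and shut, and the axes are right-handed (so a half turn about x gives the same grasp; the last joint's range is limited). The gripper opens to 85 mm and grips with 20 to 120 N. Pads are 22 mm wide; open, the fingers measure 114 mm over their backs; the gripper's body (76 mm by 85 mm) begins 54 mm behind the grasp point. The pads swing forward as they close: fully open they stand 13 mm farther back than shut.
Start: joints at [-1.247, 0.276, 1.505, -0, 1.361, -0.121], TCP at [0.247, -0.519, 0.231] pointing down, gripper open.
Joint ranges: [-2.89, 2.89], [-0.75, 2.08], [0.22, 2.7], [-1.18, 4.32], [0.11, 2.71], [-2.7, 2.7]. Speed limits (rad/s): [2.57, 2.57, 3.14, 3.14, 3.14, 3.14].

## Interface

Orientations are given as a unit quaternion [w, x, y, z].
In Python, from rig import manip gives the robot as it stands.
- The arm moves only by the tool step_arm, never from a script. Its argument "increments" is a list of rows, each an object with "grip": the opening, from 0 (shut) to 1 (fully open); "delta_pos": the shift along the world's x, y, z in m, a list of three; "twist": the turn about the world's z in degrees. A call has 1 to 10 rows; each row shifts and turns the commanded pose from where the row before left it; what a row does not reach is not made up. A row lasts 1/12 s, in which the tool goes at most 41.7 mm and 7.16 degrees, less where a joint would pass 70% of its speed; a pose out of reach is approached as far as the arm can. A call with a gripper value outside its range is refused whole. The fingers move at their own pace and stop on an object; "force" is the grip in N (left out, the last holds). Time passes only in rows, so rows that do not move let the fingers close. It gives the time, the measured TCP pose, the force and the opening at its end, in the units of the state.
- manip.get_state(): the state, without advancing time (a new reading comes with each control period).
- manip.get_image(name): name is "scene" or "top" or "wrist"; returns a dict with "img" (480x640x3 uint8, red, green, blue), "fx", "fy", "cx", "cy" (pixels), "rvec" (rotation vector, rad) and "tvec" (3), from world to camera coordinates, as OpenCV has them; the wrist camera has in their place "mount" (4x4, takes a point from camera to tool coordinates, whose origin is the TCP and whose axes are the tool frame's). Camera axes: x right, y down, z forward; pixel columns grow to the right and rows downward; lengths in m; the calibration is good to about 2 mm. The wrist camera is an equidistant fisheye: a pixel r from the principal point sees the ray r / f radians off the axis. A picture is of the moment at which its call begins: read the wrist's pose just before it. There is no depth.
- manip.sign_off(): hands the job in, once; it reports no verdict.
The state is a dict: "clock": time; "qpos": joint angles; "qd": joint speeds; "effort": joint torques, N m; "position": TCP position; "ee_rot": TCP orientation; "contact_force": force on the tool from outside, world axes, zero at the start; "moment": the same for the moment, N m; "width": finger opening in m.
Only numpy, scipy, OpenCV 4.12 (cv2) and the standard library are available. Lean on these libraries where they do the work, as an engineer would, in place of code of your own. Each camera call takes 0.05 s, during which the arm holds its last target. There are 200 camera calls.

## Task

Swing the jig's arm fully shut, so that its end lies in the fork and the three holes line up. Then take the long locking pin from the rack and put it straight down through all three holes until its collar rests on top of the fork, and let go of it.

Things in the scene. Friction and masses are not known exactly. Their poses are not given: they have to be found in the camera images.
- jig: Fixed drilling jig: green base 140 x 300 x 12 mm (x, y, z), dark steel fork at one end, hinge at the other. Origin: centre of the underside, on the bench; z up, y from hinge to fork. Fork: two level lugs, heights 38-50 and 86-98 mm, x -30 to 50, 62 mm wide, open to -x, web at x = 36-50. Both have a 30 mm hole centred at x 0, y 85 mm. Arm's hinge: vertical axis at x 0, y -85 mm; cap 94 mm high.
- swing_arm (a joint): Angle (rad) of the jig's swing arm: a flat steel bar, heights 62 to 74 mm, 40-54 mm wide, with a 30 mm hole 170 mm from the hinge. 0: shut on its stop, along the jig's +y, its hole between the lugs and in line with theirs. Grows as it swings out to the jig's -x (anticlockwise from above), at most 1.3; starts at 0.5 to 1.0. Light friction, about 1.3 N at the post; stays where left.
- swing_post (a point): Top centre of the round upright hand post on the swing arm: dark steel, 18 mm diameter, 46 mm tall above the arm (top 120 mm above the bench), 95 mm from the hinge axis along the arm. Grip or push it to swing the arm. Axes turn with the arm: y from the hinge along the arm, z up.
- lock_pin: Longest of 3 steel pins hanging by their collars in an open aluminium rack (top 100 mm high, places 75 mm apart, any order); 0.3 kg. Shaft 16 mm diameter, 80 mm long below the collar, last 12 mm tapered to 8; collar 46 mm diameter, 8 thick; on it a round grip 24 mm diameter, 42 tall (the others: shafts 40 and 25 mm, grips 26 mm tall). Origin: centre of the collar's underside; z up along the pin.
Not all that is in view belongs to the job. Leave any brown or pink look-alike of the lock_pin alone.

How it is judged:
By the outcome, as a careful person would: the job done as asked, in the order asked, and still so for the second after the job is handed in, with the robot touching nothing.
It also fails if it takes over 54 s, if anything falls off the work surface, if the arm or the gripper's body presses on something with over 40 N, if the wrist force passes 120 N, or if a joint passes its speed limit or range.

## Working session

There is one attempt and no reset: what is moved stays moved. The work goes in short steps, Python scripts to look and compute and a tool call to move; the robot and the scene stay as the last step left them, time stands still between calls to the robot, and variables do not carry over. Pictures are saved under pics/ and viewed, about 8 in all and at most 12, crops included, and the job is handed in when it is done.

Besides the shell and the picture viewer there is one more tool, called after "Request:" in YAML: its name, and indented under it one key for each argument. step_arm: Moves the arm, as the interface text tells. Its arguments: {"type":"object","properties":{"increments":{"type":"array"},"force":{"type":"number"}},"required":["increments"]}

```bash
mkdir -p pics; ls; cat > h.py <<'E'
import numpy as np, cv2, json
from rig import manip
from scipy.spatial.transform import Rotation as R
def snap(n,tag):
    s=manip.get_state(); d=manip.get_image(n); cv2.imwrite(f'pics/{tag}.png',d['img'][:,:,::-1])
    c={k:np.array(v).tolist() for k,v in d.items() if k!='img'}
    c['pos']=list(map(float,s['position'])); c['rot']=list(map(float,s['ee_rot'])); json.dump(c,open(f'pics/{tag}.json','w')); return d['img'],c
def ray(tag,u,v):
    c=json.load(open(f'pics/{tag}.json')); x=(u-c['cx'])/c['fx']; y=(v-c['cy'])/c['fy']
    if 'mount' in c:
        r=np.hypot(x,y); d=np.array([np.sin(r)*x/r,np.sin(r)*y/r,np.cos(r)]) if r>0 else np.array([0,0,1.])
        M=np.array(c['mount']); Q=R.from_quat(np.roll(c['rot'],-1)).as_matrix()
        return Q@M[:3,3]+c['pos'], Q@M[:3,:3]@d
    Q=cv2.Rodrigues(np.array(c['rvec']))[0]; d=Q.T@np.array([x,y,1]); return -Q.T@np.array(c['tvec']).ravel(), d/np.linalg.norm(d)
def atz(tag,u,v,z):
    o,d=ray(tag,u,v); return o+d*(z-o[2])/d[2]
def tri(*obs):
    A=0;b=0
    for t,u,v in obs:
        o,d=ray(t,u,v); P=np.eye(3)-np.outer(d,d); A=A+P; b=b+P@o
    p=np.linalg.solve(A,b); return p,[float(np.linalg.norm((np.eye(3)-np.outer(d,d))@(p-o))) for o,d in (ray(*q) for q in obs)]
def proj(tag,P):
    c=json.load(open(f'pics/{tag}.json')); P=np.atleast_2d(np.array(P,float))
    if 'mount' in c:
        M=np.array(c['mount']); Q=R.from_quat(np.roll(c['rot'],-1)).as_matrix(); T=(P-c['pos'])@Q; p=(T-M[:3,3])@M[:3,:3]
        r=np.hypot(p[:,0],p[:,1]); t=np.arctan2(r,p[:,2]); return np.c_[c['cx']+c['fx']*t*p[:,0]/r,c['cy']+c['fy']*t*p[:,1]/r]
    K=np.array([[c['fx'],0,c['cx']],[0,c['fy'],c['cy']],[0,0,1]]); return cv2.projectPoints(P,np.array(c['rvec']),np.array(c['tvec']),K,None)[0][:,0]
E
python3 - <<'E'
from h import *
for n in('scene','top'):
    i,c=snap(n,n+'0'); print(n,c['fx'],ray(n+'0',320,240))
print(manip.get_state())
E
```

```text
pics
scene 458.44920934732625 (array([ 0.96684047, -0.29857616,  0.63983348]), array([-0.60766713,  0.32075121, -0.72653928]))
top 566.7391749979402 (array([ 0.38544568, -0.02964685,  1.00918561]), array([ 0.16958153, -0.01289421, -0.98543181]))
{'clock': 0.1, 'qpos': array([-1.24698523e+00,  2.76592487e-01,  1.50603358e+00, -1.19895763e-05,
        1.36071448e+00, -1.21031186e-01]), 'qd': array([ 0.0006653 , -0.0013852 , -0.00360981, -0.00031532, -0.00041277,
        0.00192364]), 'effort': array([ 1.83246433e-03, -4.17699444e+01, -2.46404976e+01, -1.01026803e-04,
        5.80021981e-03,  2.96534019e-06]), 'position': array([ 0.24725132, -0.51858974,  0.23048081]), 'ee_rot': array([-0.15536836, -0.68962094, -0.15659712,  0.68975429]), 'contact_force': array([ 0.19207788, -0.88893766, -0.17732376]), 'moment': array([ 0.04778498, -0.05294304,  0.0280258 ]), 'width': 0.08506484971733418}
```

View pics/top0.png

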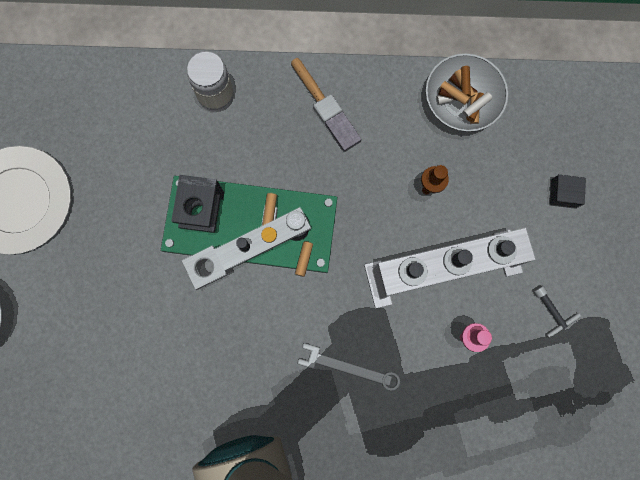

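View pics/scene0.png

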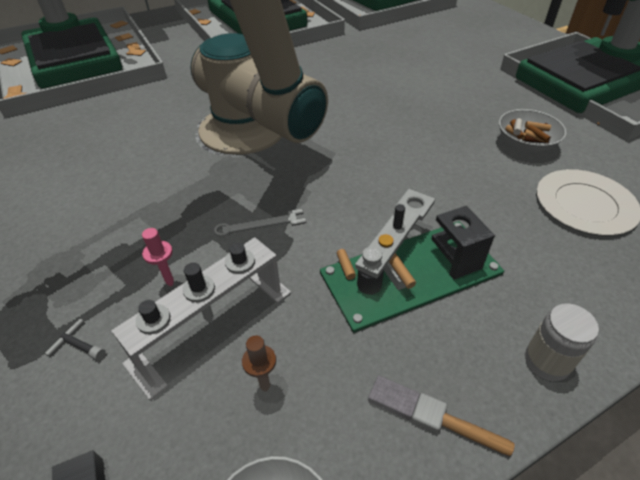

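```bash
python3 - <<'E'
import cv2,numpy as np
t=cv2.imread('pics/top0.png');s=cv2.imread('pics/scene0.png')
a=cv2.resize(t[165:305,155:345],None,fx=4,fy=4,interpolation=2)[:560,:760]
cv2.imwrite('pics/c1.png',a)
b=cv2.resize(s[225:355,110:310],None,fx=3,fy=3,interpolation=2); c=cv2.resize(s[180:330,310:510],None,fx=3,fy=3,interpolation=2)
d=np.zeros((600,800,3),np.uint8)
b=cv2.resize(s[230:340,110:300],None,fx=4,fy=4,interpolation=2)[:440]
cv2.imwrite('pics/c2.png',cv2.resize(s[185:335,315:510],None,fx=4,fy=4,interpolation=2))
cv2.imwrite('pics/c3.png',b)
E
```

```text
(no output)
```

View pics/c1.png

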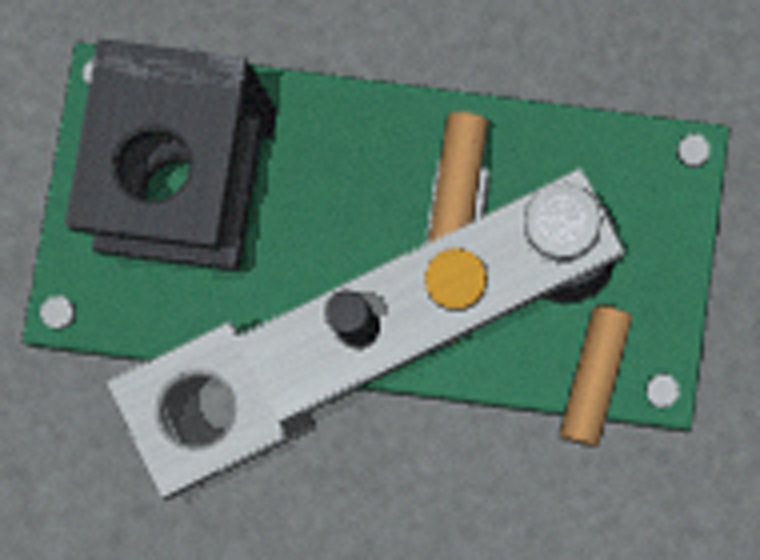

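View pics/c2.png

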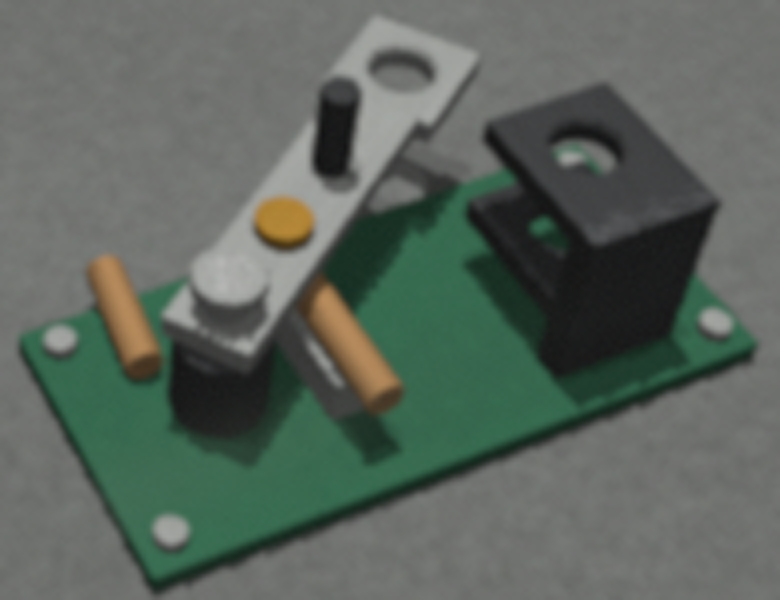

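```bash
python3 - <<'E'
from h import *
T=lambda x,y:('top0',155+x/4,165+y/4); S=lambda x,y:('scene0',315+x/4,185+y/4)
np.set_printoptions(precision=4,suppress=True)
for n,a,b in [('forkhole',(153,166),(585,148)),('hinge',(563,220),(228,283)),('post',(347,310),(340,90)),('armhole',(197,410),(402,68)),('orange',(456,278),(285,220)),('dowelend',(468,118),(385,395))]: print(n,tri(T(*a),S(*b)))
for z in (.012,):
  print([atz(*T(*p),z)[:2] for p in [(80,42),(728,127),(690,430),(22,345)]])
  print('scene',[atz(*S(*p),z)[:2] for p in [(755,350),(155,585),(22,345)]])
E
```

```text
forkhole (array([0.5936, 0.1694, 0.0946]), [0.000745182699160542, 0.0007451826991605024])
hinge (array([ 0.5769, -0.0001,  0.0877]), [0.0006995649174971644, 0.0006995649174971568])
post (array([0.5317, 0.0836, 0.1181]), [0.0006295530807123005, 0.0006295530807124667])
armhole (array([0.4957, 0.15  , 0.0726]), [0.0011715691784532644, 0.0011715691784533065])
orange (array([0.5531, 0.0444, 0.0791]), [0.0011837534089892702, 0.0011837534089891918])
dowelend (array([0.6302, 0.0444, 0.0455]), [0.0010101481269160198, 0.0010101481269159825])
[array([0.6685, 0.2232]), array([ 0.6373, -0.0715]), array([ 0.4991, -0.0574]), array([0.5291, 0.2395])]
scene [array([0.6728, 0.2211]), array([ 0.6429, -0.0716]), array([ 0.5088, -0.0575])]
```

View pics/c3.png

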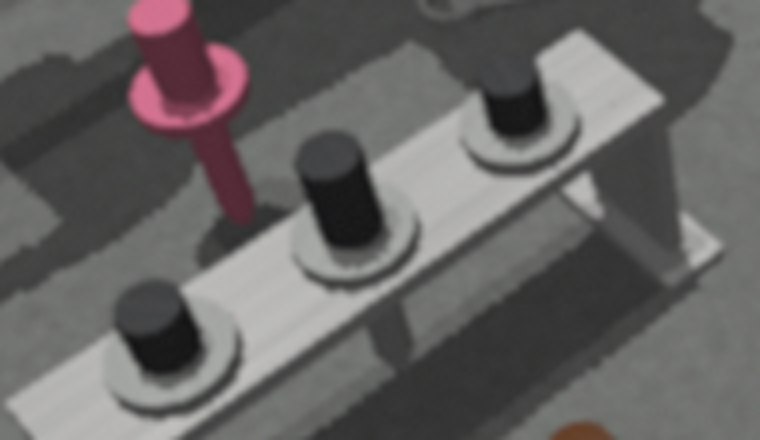

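```bash
python3 - <<'E'
from h import *
np.set_printoptions(precision=4,suppress=True)
S=lambda x,y:('scene0',110+x/4,230+y/4)
print(tri(('top0',463,257),S(330,152)))
print(tri(('top0',508,247),S(152,306)),tri(('top0',418,269),S(510,70)))
for p in [(366,264),(527,229),(535,262)]: print(atz('top0',*p,.1))
s=manip.get_state(); print(R.from_quat(np.roll(s['ee_rot'],-1)).as_matrix(), s['position'])
E
```

```text
(array([ 0.5132, -0.2618,  0.1476]), [5.402380997756821e-05, 5.402380997745946e-05])
(array([ 0.5336, -0.3356,  0.1323]), [0.0015968103457604083, 0.0015968103457604209]) (array([ 0.4952, -0.1922,  0.1349]), [0.002574178214562388, 0.0025741782145624033])
[ 0.5046 -0.1169  0.1   ]
[ 0.5695 -0.3808  0.1   ]
[ 0.5152 -0.3919  0.1   ]
[[-0.0006  0.4303 -0.9027]
 [ 0.0017 -0.9027 -0.4303]
 [-1.     -0.0017 -0.0002]] [ 0.2473 -0.5186  0.2305]
```

Request:
step_arm:
  increments:
    - {"grip": 0.6,"delta_pos": [0.0143,0.0301,0],"twist": 2.9}
    - {"grip": 0.6,"delta_pos": [0.0143,0.0301,0],"twist": 2.9}
    - {"grip": 0.6,"delta_pos": [0.0143,0.0301,0],"twist": 2.9}
    - {"grip": 0.6,"delta_pos": [0.0143,0.0301,0],"twist": 2.9}
    - {"grip": 0.6,"delta_pos": [0.0143,0.0301,0],"twist": 2.9}
    - {"grip": 0.6,"delta_pos": [0.0143,0.0301,0],"twist": 2.9}
    - {"grip": 0.6,"delta_pos": [0.0143,0.0301,0],"twist": 2.9}
    - {"grip": 0.6,"delta_pos": [0.0143,0.0301,0],"twist": 2.9}
    - {"grip": 0.6,"delta_pos": [0.0143,0.0301,0],"twist": 2.9}
    - {"grip": 0.6,"delta_pos": [0.0143,0.0301,0],"twist": 2.9}
  force: 20

```text
clock: 0.93
position: [0.3905, -0.2164, 0.2311]
ee_rot: [-0.324, -0.628, -0.324, 0.628]
contact_force: [0.0, 0.1, -0.5]
width: 0.0511
```

Request:
step_arm:
  increments:
    - {"grip": 0.6,"delta_pos": [0.0143,0.0301,0],"twist": 3}
    - {"grip": 0.6,"delta_pos": [0.0143,0.0301,0],"twist": 3}
    - {"grip": 0.6,"delta_pos": [0.0143,0.0301,0],"twist": 3}
    - {"grip": 0.6,"delta_pos": [0.0143,0.0301,0],"twist": 3}
    - {"grip": 0.6,"delta_pos": [0.0143,0.0301,0],"twist": 3}
    - {"grip": 0.6,"delta_pos": [0.0143,0.0301,0],"twist": 3}
    - {"grip": 0.6,"delta_pos": [0.0143,0.0301,0],"twist": 3}
    - {"grip": 0.6,"delta_pos": [0.0143,0.0301,0],"twist": 3}
    - {"grip": 0.6,"delta_pos": [0.0143,0.0301,0],"twist": 3}
    - {"grip": 0.6,"delta_pos": [0,0,0],"twist": 0}

```text
clock: 1.77
position: [0.5212, 0.0579, 0.2308]
ee_rot: [0.462, 0.536, 0.464, -0.533]
contact_force: [0.1, 0.1, -0.5]
width: 0.0515
```

Request:
step_arm:
  increments:
    - {"grip": 0.6,"delta_pos": [0.0108,0.0259,0],"twist": 2.8}
    - {"grip": 0.6,"delta_pos": [0,0,-0.03],"twist": 0}
    - {"grip": 0.6,"delta_pos": [0,0,-0.03],"twist": 0}
    - {"grip": 0.6,"delta_pos": [0,0,-0.03],"twist": 0}
    - {"grip": 0.6,"delta_pos": [0,0,-0.02],"twist": 0}
    - {"grip": 0.6,"delta_pos": [0,0,-0.02],"twist": 0}
    - {"grip": 0.6,"delta_pos": [0,0,-0.014],"twist": 0}
    - {"grip": 0.6,"delta_pos": [0,0,0],"twist": 0}

```text
clock: 2.43
position: [0.5269, 0.0781, 0.0841]
ee_rot: [-0.473, -0.522, -0.476, 0.527]
contact_force: [-1.0, 0.4, -0.7]
width: 0.051
```

Request:
step_arm:
  increments:
    - {"grip": 0.1,"delta_pos": [0,0,0],"twist": 0}
    - {"grip": 0.1,"delta_pos": [0,0,0],"twist": 0}
    - {"grip": 0.1,"delta_pos": [0,0,0],"twist": 0}
    - {"grip": 0.1,"delta_pos": [0,0,0],"twist": 0}
    - {"grip": 0.1,"delta_pos": [0,0,0],"twist": 0}
    - {"grip": 0.1,"delta_pos": [0,0,0],"twist": 0}
  force: 20

```text
clock: 2.93
position: [0.5309, 0.0785, 0.0886]
ee_rot: [0.475, 0.525, 0.474, -0.524]
contact_force: [0.9, -1.3, 3.9]
width: 0.0176
```

Request:
step_arm:
  increments:
    - {"grip": 0.1,"delta_pos": [0.0063,0.0029,0],"twist": 0}
    - {"grip": 0.1,"delta_pos": [0.0064,0.0028,0],"twist": 0}
    - {"grip": 0.1,"delta_pos": [0.008,0.0023,0],"twist": 0}
    - {"grip": 0.1,"delta_pos": [0.008,0.002,0],"twist": 0}
    - {"grip": 0.1,"delta_pos": [0.0082,0.001,0],"twist": 0}
    - {"grip": 0.1,"delta_pos": [0.0083,0.0004,0],"twist": 0}
    - {"grip": 0.1,"delta_pos": [0.003,0,0],"twist": 0}
    - {"grip": 0.1,"delta_pos": [0.002,0,0],"twist": 0}
    - {"grip": 0.1,"delta_pos": [0,0,0],"twist": 0}
    - {"grip": 0.1,"delta_pos": [0,0,0],"twist": 0}

```text
clock: 3.77
position: [0.5798, 0.0928, 0.0882]
ee_rot: [0.473, 0.526, 0.475, -0.524]
contact_force: [-2.5, 5.3, 6.1]
width: 0.0171
```

Request:
step_arm:
  increments:
    - {"grip": 0.1,"delta_pos": [0.002,0,0],"twist": 0}
    - {"grip": 0.1,"delta_pos": [0.002,0,0],"twist": 0}
    - {"grip": 0.1,"delta_pos": [0.002,0,0],"twist": 0}
    - {"grip": 0.1,"delta_pos": [0,0,0],"twist": 0}
    - {"grip": 0.1,"delta_pos": [0,0,0],"twist": 0}

```text
clock: 4.18
position: [0.5855, 0.0926, 0.0882]
ee_rot: [0.473, 0.526, 0.475, -0.524]
contact_force: [-1.9, 5.0, 5.2]
width: 0.0172
```

Request:
step_arm:
  increments:
    - {"grip": 0.1,"delta_pos": [0.001,0,0],"twist": 0}
    - {"grip": 0.1,"delta_pos": [0.001,0,0],"twist": 0}
    - {"grip": 0.1,"delta_pos": [0,0,0],"twist": 0}
    - {"grip": 0.1,"delta_pos": [0,0,0],"twist": 0}

```text
clock: 4.52
position: [0.5859, 0.0926, 0.0882]
ee_rot: [0.472, 0.525, 0.476, -0.525]
contact_force: [-5.6, 4.7, 8.0]
width: 0.0174
```

Request:
step_arm:
  increments:
    - {"grip": 0.1,"delta_pos": [0.001,0,0],"twist": 0}
    - {"grip": 0.1,"delta_pos": [0.001,0,0],"twist": 0}
    - {"grip": 0.1,"delta_pos": [0,0,0],"twist": 0}
    - {"grip": 0.1,"delta_pos": [0,0,0],"twist": 0}

```text
clock: 4.85
position: [0.5859, 0.0927, 0.0882]
ee_rot: [-0.471, -0.524, -0.477, 0.526]
contact_force: [-9.8, 5.9, 10.5]
width: 0.0172
```

Request:
step_arm:
  increments:
    - {"grip": 0.1,"delta_pos": [-0.002,0,0],"twist": 0}
    - {"grip": 0.5,"delta_pos": [0,0,0],"twist": 0}
    - {"grip": 0.5,"delta_pos": [0,0,0],"twist": 0}
    - {"grip": 0.5,"delta_pos": [0,0,0],"twist": 0}
    - {"grip": 0.5,"delta_pos": [0,0,0.02],"twist": 0}
    - {"grip": 0.5,"delta_pos": [0,0,0.03],"twist": 0}
    - {"grip": 0.5,"delta_pos": [0,0,0.04],"twist": 0}
    - {"grip": 0.6,"delta_pos": [0,0,0.04],"twist": 0}
    - {"grip": 0.6,"delta_pos": [0,0,0],"twist": 0}

```text
clock: 5.6
position: [0.5931, 0.0901, 0.2258]
ee_rot: [0.478, 0.529, 0.471, -0.52]
contact_force: [1.7, 0.1, 1.3]
width: 0.0513
```

```bash
python3 - <<'E'
from h import *
i,c=snap('wrist','w1'); print(c['pos'])
i2,c=snap('top','t1')
j=proj('w1',[.5936,.1694,.098])[0]; print(j)
H=np.array([.5769,-.0001]);F=np.array([.5936,.1694])
print(proj('t1',[*F,.098]))
a=cv2.resize(i2[165:285,155:345],None,fx=3,fy=3,interpolation=2)
b=cv2.resize(i,(480,360)); o=np.zeros((600,800,3),np.uint8)
o=np.zeros((600,800,3),np.uint8); o[:360,:570]=a
x,y=np.clip(np.round(j).astype(int),[60,60],[580,420]); o[360:600,:240]=cv2.resize(i[y-60:y+60,x-60:x+60],(240,240))
o[360:600,240:560]=cv2.resize(i,(320,240)); print(x,y)
cv2.imwrite('pics/m1.png',o[:,:,::-1])
E
```

```text
[0.593146550426457, 0.09006198281898743, 0.22583082504722377]
[304.24769483 127.12873341]
[[192.43113853 205.74690851]]
304 127
```

View pics/m1.png

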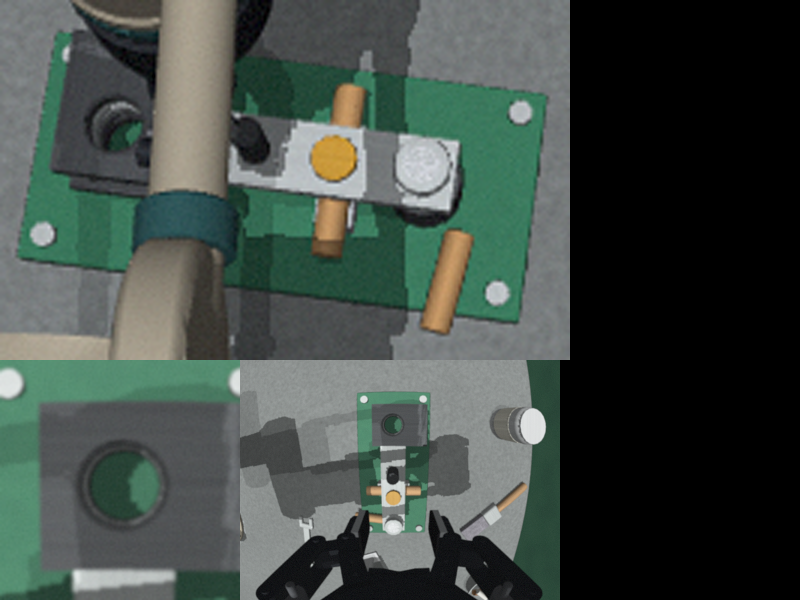

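Request:
step_arm:
  increments:
    - {"grip": 0.7,"delta_pos": [-0.008,-0.035,0],"twist": 2.1}
    - {"grip": 0.7,"delta_pos": [-0.008,-0.035,0],"twist": 2.1}
    - {"grip": 0.7,"delta_pos": [-0.008,-0.035,0],"twist": 2.1}
    - {"grip": 0.7,"delta_pos": [-0.008,-0.035,0],"twist": 2.1}
    - {"grip": 0.7,"delta_pos": [-0.008,-0.035,0],"twist": 2.1}
    - {"grip": 0.7,"delta_pos": [-0.008,-0.035,0],"twist": 2.1}
    - {"grip": 0.7,"delta_pos": [-0.008,-0.035,0],"twist": 2.1}
    - {"grip": 0.7,"delta_pos": [-0.008,-0.035,0],"twist": 2.1}
    - {"grip": 0.7,"delta_pos": [-0.008,-0.035,0],"twist": 2.1}
    - {"grip": 0.7,"delta_pos": [-0.008,-0.037,0],"twist": 2.1}

```text
clock: 6.53
position: [0.5065, -0.2628, 0.2152]
ee_rot: [0.561, 0.429, 0.564, -0.429]
contact_force: [0.7, -0.3, -0.6]
width: 0.0595
```

Request:
step_arm:
  increments:
    - {"grip": 0.7,"delta_pos": [0,0,0],"twist": 0}
    - {"grip": 0.7,"delta_pos": [0,0,0],"twist": 0}

```text
clock: 6.7
position: [0.5067, -0.2634, 0.2151]
ee_rot: [0.56, 0.43, 0.562, -0.43]
contact_force: [1.0, 1.0, -0.0]
width: 0.0599
```

```bash
python3 - <<'E'
from h import *
np.set_printoptions(precision=4,suppress=True)
print('hole',atz('w1',305,130,.098))
i,c=snap('wrist','w2'); print(c['pos'], R.from_quat(np.roll(c['rot'],-1)).as_matrix()[:,1])
j=proj('w2',[.5132,-.2618,.15])[0]; print(j)
i2,c=snap('scene','s2')
x,y=np.clip(np.round(j).astype(int),[100,75],[540,405]); print(x,y)
o=np.zeros((600,800,3),np.uint8); o[:600,:800]=cv2.resize(i[y-75:y+75,x-100:x+100],(800,600),interpolation=2)
cv2.imwrite('pics/m2.png',o[:,:,::-1])
E
```

```text
hole [0.5939 0.1673 0.098 ]
[0.5067486889522063, -0.26342023153248173, 0.2151297214053779] [ 0.9657  0.2595 -0.0024]
[329.3946 261.8223]
329 262
```

View pics/m2.png

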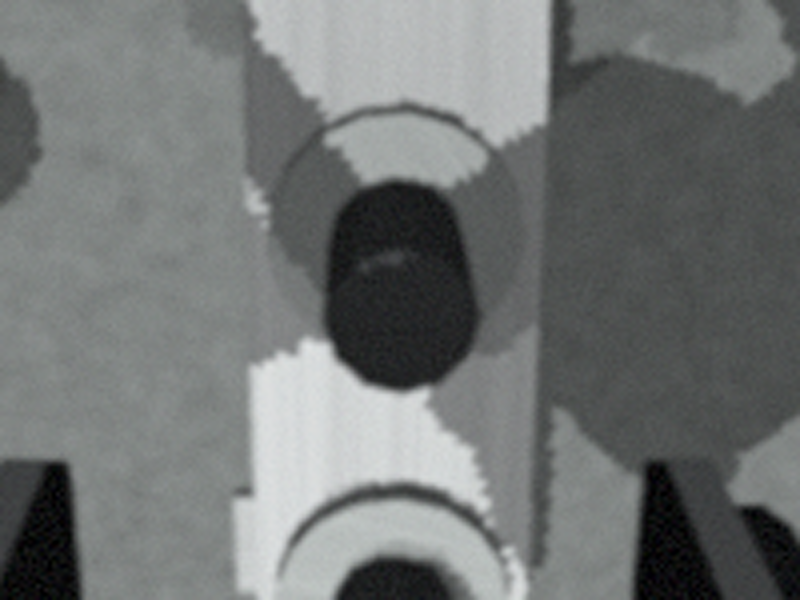

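```bash
python3 - <<'E'
from h import *
np.set_printoptions(precision=4,suppress=True)
print(atz('w2',329.75,266.5,.15), tri(('w2',329.75,266.5),('top0',463,257)),tri(('w2',329.75,266.5),('scene0',192.5,268)))
print(atz('w2',229+400/4,187+220/4,.108))
E
```

```text
[ 0.5142 -0.2646  0.15  ] (array([ 0.509 , -0.2526,  0.1823]), [0.0009697795586167416, 0.0009697795586165311]) (array([ 0.5146, -0.2632,  0.1502]), [0.0013598555289920467, 0.0013598555289920406])
[ 0.5142 -0.2622  0.108 ]
```

Request:
step_arm:
  increments:
    - {"grip": 0.7,"delta_pos": [0.007,0,0],"twist": 0}
    - {"grip": 0.7,"delta_pos": [0,0,-0.025],"twist": 0}
    - {"grip": 0.7,"delta_pos": [0,0,-0.03],"twist": 0}
    - {"grip": 0.7,"delta_pos": [0,0,-0.02],"twist": 0}
    - {"grip": 0.7,"delta_pos": [0,0,-0.012],"twist": 0}
    - {"grip": 0.7,"delta_pos": [0,0,-0.01],"twist": 0}
    - {"grip": 0.7,"delta_pos": [0,0,0],"twist": 0}
    - {"grip": 0.7,"delta_pos": [0,0,0],"twist": 0}

```text
clock: 7.47
position: [0.5157, -0.261, 0.1203]
ee_rot: [0.562, 0.429, 0.562, -0.429]
contact_force: [0.2, -0.6, 1.0]
width: 0.0598
```

Request:
step_arm:
  increments:
    - {"grip": 0.15,"delta_pos": [0,0,0],"twist": 0}
    - {"grip": 0.15,"delta_pos": [0,0,0],"twist": 0}
    - {"grip": 0.15,"delta_pos": [0,0,0],"twist": 0}
    - {"grip": 0.15,"delta_pos": [0,0,0],"twist": 0}
    - {"grip": 0.15,"delta_pos": [0,0,0],"twist": 0}
    - {"grip": 0.15,"delta_pos": [0,0,0],"twist": 0}
  force: 50

```text
clock: 7.97
position: [0.5154, -0.2624, 0.1216]
ee_rot: [0.563, 0.429, 0.561, -0.429]
contact_force: [-1.6, 0.0, 6.4]
width: 0.0226
```

Request:
step_arm:
  increments:
    - {"grip": 0.15,"delta_pos": [0,0,0.01],"twist": 0}
    - {"grip": 0.15,"delta_pos": [0,0,0.02],"twist": 0}
    - {"grip": 0.15,"delta_pos": [0,0,0.025],"twist": 0}
    - {"grip": 0.15,"delta_pos": [0,0,0.03],"twist": 0}
    - {"grip": 0.15,"delta_pos": [0,0,0.03],"twist": 0}
    - {"grip": 0.15,"delta_pos": [0,0,0.025],"twist": 0}
    - {"grip": 0.15,"delta_pos": [0,0,0],"twist": 0}
    - {"grip": 0.15,"delta_pos": [0,0,0],"twist": 0}

```text
clock: 8.63
position: [0.5156, -0.2621, 0.2614]
ee_rot: [0.563, 0.429, 0.561, -0.429]
contact_force: [-0.9, -0.4, -4.3]
width: 0.0225
```

```bash
python3 - <<'E'
from h import *
s=manip.get_state(); print(s['position'],s['contact_force'],s['width'])
i,c=snap('scene','s3'); i2,c=snap('wrist','w3')
p=proj('s3',s['position'])[0]; print(p)
x,y=np.clip(np.round(p).astype(int),[100,75],[540,405])
o=np.zeros((600,800,3),np.uint8); o[:,:450]=cv2.resize(i[y-75:y+125,x-75:x+75],(450,600)); o[:262,450:]=cv2.resize(i2,(350,262))
cv2.imwrite('pics/m3.png',o[:,:,::-1])
E
```

```text
[ 0.51555987 -0.26205987  0.26136451] [-0.87572183 -0.4122359  -4.32369774] 0.02254978830973888
[172.1430877  209.22149623]
```

View pics/m3.png

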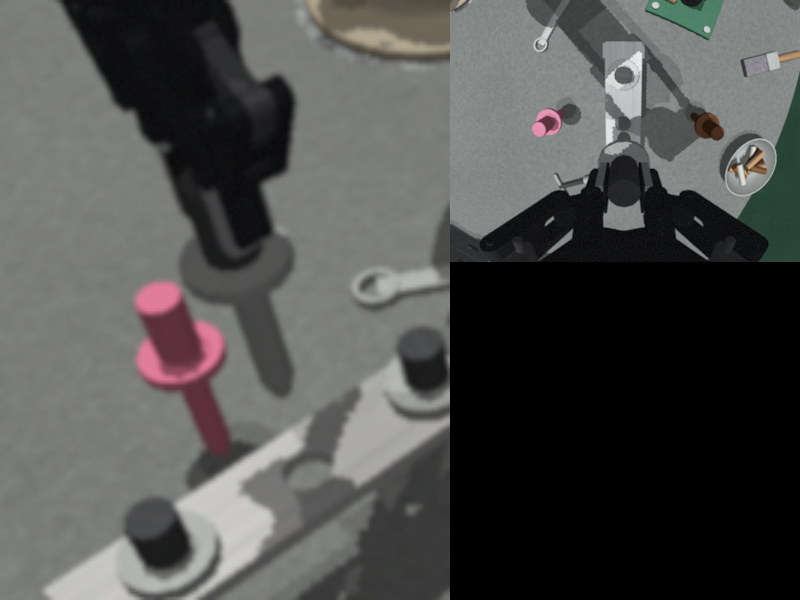

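Request:
step_arm:
  increments:
    - {"grip": 0.15,"delta_pos": [0.003,0.0155,0],"twist": -1.0}
    - {"grip": 0.15,"delta_pos": [0.0056,0.031,0],"twist": -1.5}
    - {"grip": 0.15,"delta_pos": [0.0056,0.031,0],"twist": -1.5}
    - {"grip": 0.15,"delta_pos": [0.0056,0.031,0],"twist": -1.5}
    - {"grip": 0.15,"delta_pos": [0.0056,0.031,0],"twist": -1.5}
    - {"grip": 0.15,"delta_pos": [0.0056,0.031,0],"twist": -1.5}
    - {"grip": 0.15,"delta_pos": [0.0056,0.031,0],"twist": -1.5}
    - {"grip": 0.15,"delta_pos": [0.0056,0.031,0],"twist": -1.5}
    - {"grip": 0.15,"delta_pos": [0.0056,0.031,0],"twist": -1.5}
    - {"grip": 0.15,"delta_pos": [0.0056,0.031,0],"twist": -1.5}

```text
clock: 9.57
position: [0.5672, 0.0343, 0.2576]
ee_rot: [0.502, 0.496, 0.504, -0.498]
contact_force: [0.6, 0.2, -2.7]
width: 0.0227
```

Request:
step_arm:
  increments:
    - {"grip": 0.15,"delta_pos": [0.0056,0.031,0],"twist": -1.5}
    - {"grip": 0.15,"delta_pos": [0.0056,0.031,0],"twist": -1.5}
    - {"grip": 0.15,"delta_pos": [0.0056,0.031,0],"twist": -1.5}
    - {"grip": 0.15,"delta_pos": [0.0056,0.031,0],"twist": -1.5}
    - {"grip": 0.15,"delta_pos": [0.002,0.012,0],"twist": -0.5}
    - {"grip": 0.15,"delta_pos": [0,0,0],"twist": 0}
    - {"grip": 0.15,"delta_pos": [0,0,0],"twist": 0}

```text
clock: 10.15
position: [0.5917, 0.169, 0.2576]
ee_rot: [-0.474, -0.522, -0.476, 0.526]
contact_force: [-0.2, -0.4, -2.7]
width: 0.0226
```

```bash
python3 - <<'E'
from h import *
s=manip.get_state(); P=s['position']; print(P,s['contact_force'],s['width'])
print('tip pred s3',proj('s3',[.5156,-.2621,.16]),proj('s3',[.5156,-.2621,.24]))
i,c=snap('scene','s4'); i2,c=snap('wrist','w4')
print('tip',proj('s4',P-[0,0,.1014]),'hole',proj('s4',[.5938,.168,.098]),'hole w',proj('w4',[.5938,.168,.098]))
p=proj('s4',P-[0,0,.1])[0]; x,y=np.clip(np.round(p).astype(int),[100,75],[540,380]); print(x,y)
o=np.zeros((600,800,3),np.uint8); o[:,:480]=cv2.resize(i[y-100:y+50,x-60:x+60],(480,600)); o[:240,480:]=cv2.resize(i2,(320,240)); o[240:600,480:]=cv2.resize(i2[120:300,240:400],(320,360))
cv2.imwrite('pics/m4.png',o[:,:,::-1])
E
```

```text
[0.59171669 0.16895197 0.25763822] [-0.1807649  -0.36018054 -2.73727536] 0.02257404039333357
tip pred s3 [[190.89889006 263.47801792]] [[176.48285427 221.8497982 ]]
tip [[467.7354167  193.87374033]] hole [[460.67180839 220.96606086]] hole w [[320.52172801 221.3269041 ]]
468 193
```

View pics/m4.png

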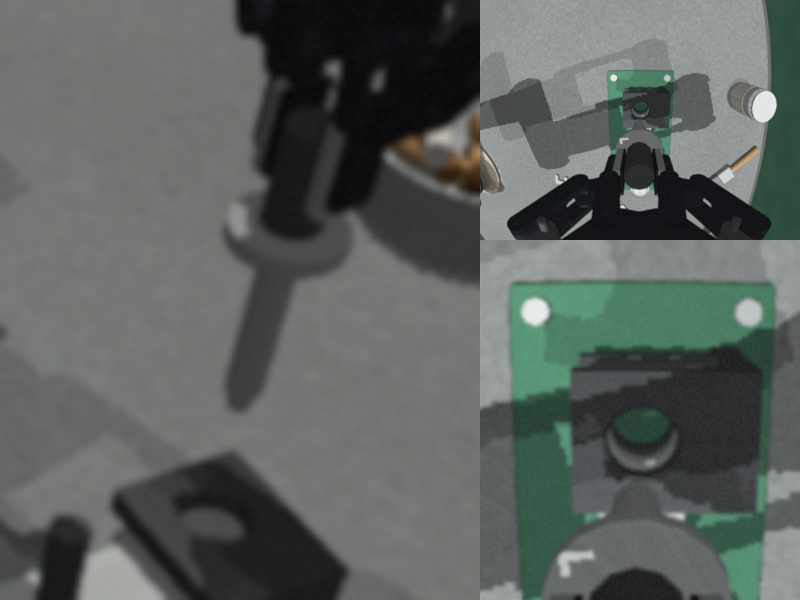

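Request:
step_arm:
  increments:
    - {"grip": 0.15,"delta_pos": [0.002,-0.0005,0],"twist": 0}
    - {"grip": 0.15,"delta_pos": [0,0,-0.02],"twist": 0}
    - {"grip": 0.15,"delta_pos": [0,0,-0.02],"twist": 0}
    - {"grip": 0.15,"delta_pos": [0,0,-0.01],"twist": 0}
    - {"grip": 0.15,"delta_pos": [0,0,-0.01],"twist": 0}
    - {"grip": 0.15,"delta_pos": [0,0,-0.01],"twist": 0}
    - {"grip": 0.15,"delta_pos": [0,0,-0.01],"twist": 0}

```text
clock: 10.83
position: [0.5954, 0.1678, 0.1801]
ee_rot: [0.475, 0.525, 0.474, -0.524]
contact_force: [0.9, -0.2, -2.4]
width: 0.0228
```

Request:
step_arm:
  increments:
    - {"grip": 0.15,"delta_pos": [0,0,-0.008],"twist": 0}
    - {"grip": 0.15,"delta_pos": [0,0,-0.008],"twist": 0}
    - {"grip": 0.15,"delta_pos": [0,0,-0.008],"twist": 0}
    - {"grip": 0.15,"delta_pos": [0,0,-0.008],"twist": 0}
    - {"grip": 0.15,"delta_pos": [0,0,0],"twist": 0}

```text
clock: 11.25
position: [0.5938, 0.168, 0.1464]
ee_rot: [-0.474, -0.523, -0.475, 0.525]
contact_force: [-1.5, -0.5, -3.5]
width: 0.0225
```

Request:
step_arm:
  increments:
    - {"grip": 0.15,"delta_pos": [0,0,-0.008],"twist": 0}
    - {"grip": 0.15,"delta_pos": [0,0,-0.008],"twist": 0}
    - {"grip": 0.15,"delta_pos": [0,0,-0.006],"twist": 0}
    - {"grip": 0.15,"delta_pos": [0,0,-0.002],"twist": 0}
    - {"grip": 0.15,"delta_pos": [0,0,0],"twist": 0}

```text
clock: 11.67
position: [0.5944, 0.1681, 0.1234]
ee_rot: [-0.474, -0.524, -0.475, 0.525]
contact_force: [0.2, -0.0, -2.9]
width: 0.0223
```

Request:
step_arm:
  increments:
    - {"grip": 0.15,"delta_pos": [0,0,-0.001],"twist": 0}
    - {"grip": 0.15,"delta_pos": [0,0,-0.001],"twist": 0}
    - {"grip": 0.15,"delta_pos": [0,0,0],"twist": 0}

```text
clock: 11.92
position: [0.5951, 0.1682, 0.1225]
ee_rot: [0.475, 0.524, 0.474, -0.524]
contact_force: [-1.7, -0.2, -3.2]
width: 0.0225
```

Request:
step_arm:
  increments:
    - {"grip": 0.15,"delta_pos": [0,0,-0.001],"twist": 0}
    - {"grip": 0.15,"delta_pos": [0,0,-0.001],"twist": 0}
    - {"grip": 0.15,"delta_pos": [0,0,-0.001],"twist": 0}
    - {"grip": 0.15,"delta_pos": [0,0,0],"twist": 0}

```text
clock: 12.25
position: [0.595, 0.1682, 0.1197]
ee_rot: [0.475, 0.524, 0.474, -0.524]
contact_force: [-2.0, -0.7, -0.5]
width: 0.0224
```

Request:
step_arm:
  increments:
    - {"grip": 0.15,"delta_pos": [0,0,-0.001],"twist": 0}
    - {"grip": 0.15,"delta_pos": [0,0,0],"twist": 0}

```text
clock: 12.42
position: [0.5951, 0.1682, 0.1197]
ee_rot: [0.475, 0.525, 0.474, -0.524]
contact_force: [-2.3, -0.4, 4.9]
width: 0.0226
```

Request:
step_arm:
  increments:
    - {"grip": 0.4,"delta_pos": [0,0,0],"twist": 0}
    - {"grip": 0.6,"delta_pos": [0,0,0],"twist": 0}
    - {"grip": 0.7,"delta_pos": [0,0,0],"twist": 0}
    - {"grip": 0.7,"delta_pos": [0,0,0],"twist": 0}
    - {"grip": 0.7,"delta_pos": [0,0,0.02],"twist": 0}
    - {"grip": 0.7,"delta_pos": [0,0,0.03],"twist": 0}
    - {"grip": 0.7,"delta_pos": [0,0,0.04],"twist": 0}
    - {"grip": 0.7,"delta_pos": [0,0,0.04],"twist": 0}
    - {"grip": 0.7,"delta_pos": [0,-0.03,0.02],"twist": 0}
    - {"grip": 0.7,"delta_pos": [0,-0.03,0],"twist": 0}

```text
clock: 13.25
position: [0.5979, 0.109, 0.2747]
ee_rot: [0.478, 0.527, 0.473, -0.52]
contact_force: [-0.4, 0.5, 0.2]
width: 0.0594
```

```bash
python3 - <<'E'
from h import *
s=manip.get_state(); P=s['position']; print(P,s['contact_force'],s['width'])
i,c=snap('scene','s5'); i2,c=snap('wrist','w5')
H=[.594,.1682]
print('scene grip top',proj('s5',[*H,.148]),'collar top',proj('s5',[*H,.106]),'w',proj('w5',[[*H,.148],[*H,.106]]))
o=np.zeros((600,800,3),np.uint8); o[:,:480]=cv2.resize(i[150:300,380:500],(480,600))
x,y=np.round(proj('w5',[*H,.148])[0]).astype(int); y=np.clip(y,90,390); print(x,y)
o[:240,480:]=cv2.resize(i2,(320,240)); o[240:600,480:]=cv2.resize(i2[y-90:y+90,x-80:x+80],(320,360))
cv2.imwrite('pics/m5.png',o[:,:,::-1])
E
```

```text
[0.59794787 0.10900118 0.27469906] [-0.41917043  0.46289762  0.20867243] 0.05940249306056909
scene grip top [[467.22725859 198.72620868]] collar top [[461.82280004 217.57539786]] w [[302.86882409 144.31036017]
 [304.46951504 141.87514043]]
303 144
```

View pics/m5.png

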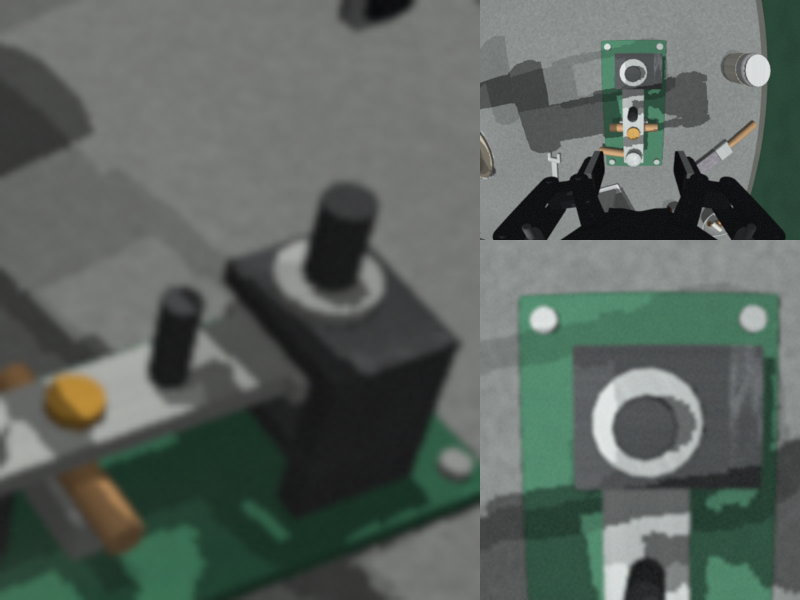

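The collar lies flat on the fork, with its centre at about scene (462, 219) and the grip top at (467, 200). Both are where a fully seated pin should be. The arm is shut and the gripper is clear.

```bash
python3 -c "
from rig import manip
print(manip.sign_off())"
```

```text
the job is handed in; nothing more can be done
None
```

The job is done and handed in at about 13.4 s of the 54 s allowed. I gripped the hand post and swung the jig's arm shut. I then took the lock pin from the middle place in the rack, lowered it through all three holes and let go.

**Arm shut:** The arm came up against its stop. The push force rose to about 10 N with no further movement, and the wrist view afterwards showed the arm's hole in line with the fork's.

**Right pin:** The middle pin's grip stood about 15 mm taller than the other two. Its long shaft showed clearly once lifted, and its tip was within 1 pixel of where an 80 mm shaft should end.

**Pin seated:** The pin went down with no contact force until the collar touched the fork. In the last pictures the collar lies flat on the fork and the grip top is within about 2 pixels of its seated position. The gripper was open, about 0.17 m above the fork, and reading about zero force.

**Disagreements:** The hole position differed by about 2 mm between the camera views, well inside the 7 mm clearance. Combining the wrist and top views gave a pin height about 32 mm too high. I did not use it, because the wrist and scene views gave 150 mm and the top and scene views 148 mm, against 150 mm expected.

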